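# Knock the caught shortbread out of its tin

### The job

Two small turn-out stands are on the worktop, and the one with the round tin still has a shortbread biscuit caught in it. Swing that tin right over by its wooden side handle, so that it is upside down above the stand's own tray, then lift the handle part-way and let it drop with a knock against its stop, again if need be, until the biscuit falls out. Leave the tin upside down and the biscuit lying flat in the tray.

Things in the scene. Friction and masses are not known exactly. Their poses are not given: they have to be found in the camera images.
- stand: Fixed turn-out stand with the ROUND tin (the other stand's tin is square and empty); base plate 240 x 110 x 6 mm. Origin: on the worktop below the tin's axle; x points from the tin's starting side to the tray side, y along the axle, z up. Axle 60 mm up, its cheeks at y = +-46 mm, top at 72 mm. Tray, outside 124 x 108 mm, centred at x = +76 mm; its floor is 10 mm up, its rim 24 mm.
- tin (a joint): Angle of the tin about the axle (rad): 0 = upright, mouth up, away from the tray; grows as the handle is lifted and swung over; pi = upside down over the tray, at its stop. It swings freely and falls to the side of pi/2 that it is on; about 3 N at the handle lifts it. Tin: 58 mm wide, 27 mm deep, its axis 65 mm from the axle, its mouth level with the axle.
- handle (a point): Middle of the round tin's wooden grip: 16 mm thick, 60 mm long, along the stand's y, turning freely on its spindle, so that fingers closed across it from above need not tilt as it swings. In the stand's frame it is at x = -65 cos(angle), y = -75, z = 60 + 65 sin(angle) mm: 60 mm above the worktop at both ends of the swing.
- biscuit: Round shortbread, 50 mm across, 16 mm thick, 45 g, in the round tin. Origin: centre of its underside, z through its top. Caught under the tin's springy rim, it stays in if the tin is turned over slowly and set down softly by hand; it comes out when the tin falls on its stop: raise the handle 30 to 45 mm from the upside-down end and open the fingers at once. It then lies top face down in the tray.

How it is judged:
At the end, for the whole second after the job is handed in: The round tin is upside down against its stop (within 10 degrees), and the biscuit is out of it, lying flat (within 10 degrees, either face up) and at rest on the floor of the stand's tray (value of joint tin above 2.96 rad and x of biscuit in the frame of stand between 0.025 and 0.128 m and y of biscuit in the frame of stand between -0.045 and 0.045 m and height (world z) of biscuit below 0.032 m and (angle between biscuit's own z axis and vertical below 0.17 rad or angle between biscuit's own z axis and vertical above 2.97 rad) and linear speed of biscuit below 0.02 m/s); the robot touches nothing.
It also fails if it takes over 42 s, if anything falls off the work surface, if the arm or the gripper's body presses on something with over 40 N, if the wrist force passes 120 N, or if a joint passes its speed limit or range.

### The arm

A 7-joint arm with a two-finger parallel gripper is mounted at the origin on the work surface. World frame = base frame: x ahead of the robot, y to its left, z up, the work surface at z = 0. Lengths are in m, angles in rad, forces in N, time in s.
With the tool pointing down it reaches from about 0.425 to 0.875 m from the base axis. Payload 8.4 kg.
Tool frame: the origin (TCP) lies midway between the tips of the shut fingers; the grasp point (between the pads) lies 19 mm behind it; x points along the fingers, y is the direction in which the jaws open and shut, and the axes are right-handed (so a half turn about x gives the same grasp; the last joint's range is limited). The gripper opens to 85 mm and grips with 20 to 120 N. Pads are 22 mm wide; open, the fingers measure 114 mm over their backs; the gripper's body (76 mm by 85 mm) begins 54 mm behind the grasp point. The pads swing forward as they close: fully open they stand 13 mm farther back than shut.
Start: joints at [1.026, 0.333, 0.04, 1.465, -0.013, 1.343, -0.059], TCP at [0.28, -0.586, 0.231] pointing down, gripper open.
Joint ranges: [-2.58, 2.58], [-0.38, 2.09], [-1.3, 1.39], [0.25, 2.4], [-1.5, 4.64], [0.08, 2.09], [-2.65, 2.65]. Speed limits (rad/s): [2.22, 2.22, 2.79, 2.79, 3.14, 3.14, 3.14].

### API

Orientations are given as a unit quaternion [x, y, z, w].
In Python, from plant import status, imaging, ticket gives the robot as it stands.
- The arm moves only by the tool jog_arm, never from a script. Its argument "targets" is a list of rows, each an object of numbers: "tx", "ty", "tz": the shift along the tool's x, y, z in mm; "wx", "wy", "wz": the turn, a rotation vector about the tool's x, y, z in degrees; "claw": the opening, from -1 (shut) to 1 (fully open). A call has 1 to 8 rows; each row is the pose to reach, as a shift and turn from the pose commanded when the call began, along the tool's axes at that moment; what a row does not reach only later rows make up. A row lasts 1/12 s, in which the tool goes at most 41.7 mm and 7.16 degrees, less where a joint would pass 70% of its speed; a pose out of reach is approached as far as the arm can. A call with a gripper value outside its range is refused whole. The fingers move at their own pace and stop on an object; "newtons" is the grip in N (left out, the last holds). Time passes only in rows, so rows that repeat a pose let the fingers close. It gives the time, the measured TCP pose, the force and the opening at its end, in the units of the state.
- status.read_state(): the state, without advancing time (a new reading comes with each control period).
- imaging.get_image(name): name is "scene" or "side" or "wrist"; returns the picture (384x512x3 uint8, red, green, blue); there is no depth.
- imaging.camera_info(name): a dict with "camera_matrix" (3x3 intrinsics, pixels), "world_from_camera" (4x4, takes a point from camera to world coordinates). Camera axes: x right, y down, z forward; pixel columns grow to the right and rows downward; lengths in m; the calibration is good to about 2 mm. A picture is of the moment at which its call begins: read the wrist's pose just before it. camera_info takes no time and is no camera call; for the wrist camera it gives the pose at the moment of the call.
- ticket.job_done(): hands the job in, once; it reports no verdict.
Trained networks look in the newest picture that a camera, given by its name, has taken for a name from the list of things; names that differ only in an ending like _2 or _b are one class to them, and where a whole thing is asked for, a point or a joint stands for the part that bears it (a point fixed in the world has none). Each returns a list of dicts, best first, with "score" (0 to 1); they miss things now and then, are a little off and sometimes report something else, mostly with a low value. They report only what shows in the picture. A call takes as long as a camera call.
- imaging.masks_of(target, camera): "region" (384x512 bool, what is visible of it) and "bbox" ([left, top, width, height] in pixels, round what is visible of it).
The state is a dict: "t": time; "joint_positions": joint angles; "joint_velocities": joint speeds; "joint_efforts": joint torques, N m; "tcp_pos": TCP position; "eef_rot": TCP orientation; "wrist_force": force on the tool from outside, world axes, zero at the start; "ft_torque": the same for the moment, N m; "finger_gap": finger opening in m.
Only numpy, scipy, OpenCV 4.12 (cv2) and the standard library are available. Lean on these libraries where they do the work, as an engineer would, in place of code of your own. Each camera call takes 0.05 s, during which the arm holds its last target.

## Working session

There is one attempt and no reset: what is moved stays moved. The work goes in short steps, Python scripts to look and compute and a tool call to move; the robot and the scene stay as the last step left them, time stands still between calls to the robot, and variables do not carry over. Pictures are saved under pics/ and viewed, and the job is handed in when it is done.

Besides the shell and the picture viewer there is one more tool, called by a JSON object that holds its "name" and its "arguments", one argument or row to a line. jog_arm: Moves the arm, as the interface text tells. Its arguments: {"type":"object","properties":{"targets":{"type":"array"},"newtons":{"type":"number"}},"required":["targets"]}

```bash
mkdir -p pics; ls
python3 - <<'E'
from plant import status, imaging
import cv2
s=status.read_state();print(s)
for n in("scene","side"):
    im=imaging.get_image(n);cv2.imwrite(f"pics/{n}0.png",im[:,:,::-1])
    for tg in ("stand","tin","handle"):
        for d in imaging.masks_of(tg,n): print(n,tg,round(d["score"],2),d["bbox"])
    print(imaging.camera_info(n))
E
```

```text
pics
{'t': 0.0, 'joint_positions': array([ 1.02577871,  0.33393491,  0.03990497,  1.46625271, -0.01337796,
        1.3433328 , -0.05847789]), 'joint_velocities': array([-1.69140096e-04,  3.62591035e-04,  6.36099454e-04,  2.91861276e-04,
       -4.10203665e-04,  7.04414009e-05,  7.81747902e-04]), 'joint_efforts': array([-1.25744722e-03, -6.58550763e+01,  1.36500590e+00, -4.05573714e+01,
        1.66080304e-02,  1.26063553e-02,  4.04486684e-05]), 'tcp_pos': array([ 0.28002893, -0.58607804,  0.23041529]), 'eef_rot': array([-0.68943381, -0.15687108,  0.68979258, -0.15575198]), 'wrist_force': array([-0.53201205, -0.49808573,  1.13475375]), 'ft_torque': array([-0.0158153 , -0.00085823, -0.00605169]), 'finger_gap': 0.08538930093340305}
scene stand 0.56 [152.0, 169.6, 147.2, 138.5]
scene tin 0.68 [149.8, 165.5, 95.4, 62.8]
scene handle 0.78 [149.5, 167.4, 92.4, 62.7]
{'camera_matrix': array([[456.6661343 ,   0.        , 255.9790655 ],
       [  0.        , 456.6661343 , 183.34815609],
       [  0.        ,   0.        ,   1.        ]]), 'world_from_camera': array([[ 0.66130729,  0.61613828, -0.4278391 ,  0.86418325],
       [ 0.75001826, -0.55228725,  0.36393875, -0.37594039],
       [-0.01205349, -0.56156248, -0.82734654,  0.76463893],
       [ 0.        ,  0.        ,  0.        ,  1.        ]])}
side stand 0.81 [223.1, 190.4, 150.2, 109.1]
side stand 0.25 [226.9, 206.7, 74.7, 90.5]
side tin 0.69 [224.9, 210.3, 76.2, 87.7]
side handle 0.85 [223.7, 206.5, 82.6, 90.4]
{'camera_matrix': array([[376.32125804,   0.        , 256.49474099],
       [  0.        , 376.32125804, 188.52522012],
       [  0.        ,   0.        ,   1.        ]]), 'world_from_camera': array([[ 0.91937656, -0.29050135,  0.2652465 ,  0.31109205],
       [-0.39332259, -0.69022218,  0.60736371, -0.47176593],
       [ 0.00663904, -0.6627234 , -0.74883484,  0.578614  ],
       [ 0.        ,  0.        ,  0.        ,  1.        ]])}
```

View pics/scene0.png

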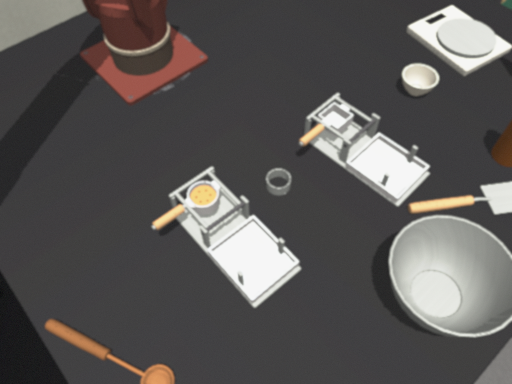

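View pics/side0.png

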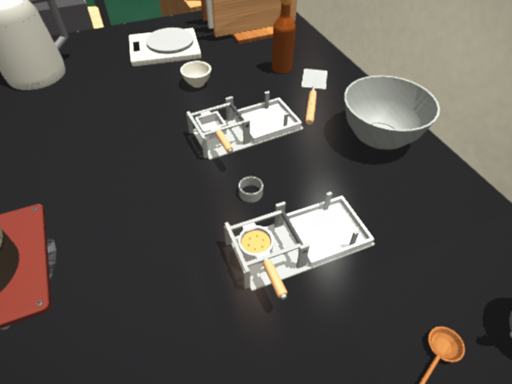

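Run:
```python
import cv2
for n,(x,y,w,h) in dict(scene=(140,155,170,155),side=(210,180,175,125)).items():
    im=cv2.imread(f"pics/{n}0.png")[y:y+h,x:x+w]
    s=4 if n=="side" else 3.8
    cv2.imwrite(f"pics/{n}0c.png",cv2.resize(im,None,fx=s,fy=s,interpolation=cv2.INTER_CUBIC))
```

```text
(no output)
```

View pics/scene0c.png

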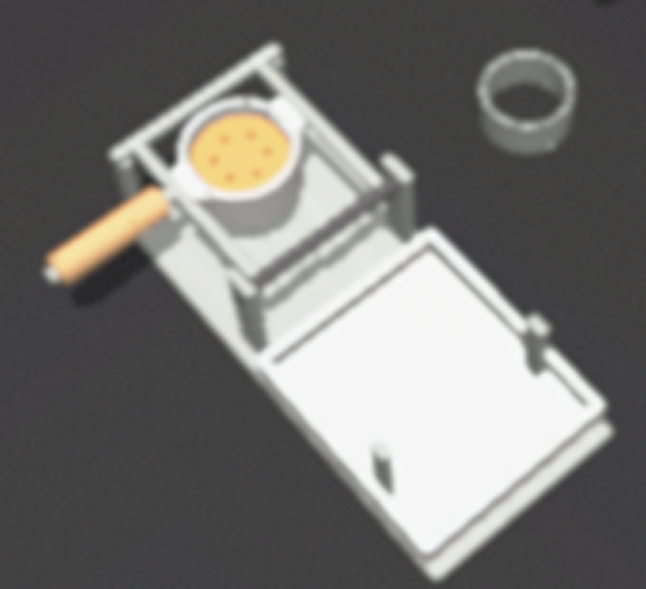

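View pics/side0c.png

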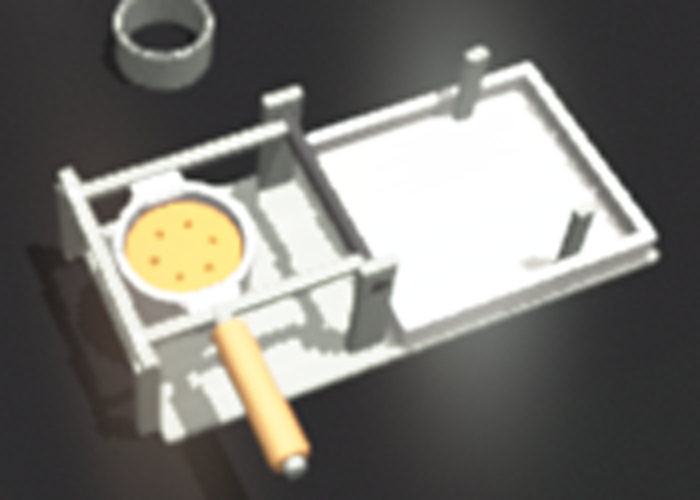

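```bash
cat > h.py <<'E'
import numpy as np
from plant import imaging,status
def proj(n,P,info=None):
    c=info or imaging.camera_info(n);T=np.linalg.inv(c["world_from_camera"]);p=(T[:3,:3]@np.atleast_2d(P).T).T+T[:3,3];q=(c["camera_matrix"]@p.T).T
    return q[:,:2]/q[:,2:]
def w(st,P):
    x,y,a=st;P=np.atleast_2d(P).astype(float)/1000;c,s=np.cos(a),np.sin(a)
    return np.c_[x+c*P[:,0]-s*P[:,1],y+s*P[:,0]+c*P[:,1],P[:,2]]
E
python3 - <<'E'
from h import *
from scipy.optimize import least_squares
M=[(14,54,24),(138,54,24),(138,-54,24),(14,-54,24),(-65,-75,60),(-65,0,60)]
so=[(432,230),(606,405),(428,555),(262,358),(110,235),(241,148)]
S=np.array(so)/3.8+[140,155]
M2=[(138,54,24),(138,-54,24),(14,-54,24),(-65,-75,60),(-65,0,60)]
D=np.array([(530,66),(658,236),(400,345),(260,393),(185,245)])/4+[210,180]
f=lambda s:np.r_[(proj("scene",w(s,M))-S).ravel(),(proj("side",w(s,M2))-D).ravel()]
best=min((least_squares(f,[.55,-.1,a],loss='soft_l1') for a in(-2,-1,0,1,2,3)),key=lambda r:r.cost)
s=best.x;print(s,best.cost);print(f(s).reshape(-1,2).round(1))
for a in (0,90,140,180):
    a=np.radians(a);print(w(s,[-65*np.cos(a),-75,60+65*np.sin(a)]))
from scipy.spatial.transform import Rotation as R
print(R.from_quat(status.read_state()["eef_rot"]).as_matrix().round(3))
print(imaging.camera_info("wrist"))
np.save("st.npy",s)
E
```

```text
[ 0.51634374 -0.15519364 -0.01783329] 10.009487666492072
[[-0.6 -0.6]
 [-0.8 -0.2]
 [-1.  -0.8]
 [-2.  -0.1]
 [-0.1 -0.2]
 [-0.7 -0.4]
 [ 0.6 -1. ]
 [ 0.2 -0.3]
 [ 2.3 -4.5]
 [ 0.4 -0.5]
 [ 0.6 -1.8]]
[[ 0.45001665 -0.22902261  0.06      ]]
[[ 0.51500631 -0.23018171  0.125     ]]
[[ 0.56479128 -0.23106964  0.10178119]]
[[ 0.57999597 -0.23134082  0.06      ]]
[[-0.     0.431 -0.902]
 [ 0.    -0.902 -0.431]
 [-1.    -0.     0.   ]]
{'camera_matrix': array([[271.24521908,   0.        , 253.89262513],
       [  0.        , 271.24521908, 188.43994606],
       [  0.        ,   0.        ,   1.        ]]), 'world_from_camera': array([[ 0.43222263, -0.85528254, -0.28578906,  0.35453905],
       [-0.90176604, -0.41038683, -0.13564899, -0.55133926],
       [-0.00126585,  0.31634543, -0.94864322,  0.37400795],
       [ 0.        ,  0.        ,  0.        ,  1.        ]])}
```

{"name": "jog_arm", "arguments": {
  "targets": [
    {"tx":80,"ty":-246,"tz":-306,"wx":-63.5,"claw":1},
    {"tx":80,"ty":-246,"tz":-306,"wx":-63.5},
    {"tx":80,"ty":-246,"tz":-306,"wx":-63.5},
    {"tx":80,"ty":-246,"tz":-306,"wx":-63.5},
    {"tx":80,"ty":-246,"tz":-306,"wx":-63.5},
    {"tx":80,"ty":-246,"tz":-306,"wx":-63.5},
    {"tx":80,"ty":-246,"tz":-306,"wx":-63.5},
    {"tx":80,"ty":-246,"tz":-306,"wx":-63.5}
  ],
  "newtons": 30
}}

```text
invalid input at $.targets[0]: expected keys tx, ty, tz, wx, wy, wz, claw
```

{"name": "jog_arm", "arguments": {
  "targets": [
    {"tx":80,"ty":-246,"tz":-306,"wx":-63.5,"wy":0,"wz":0,"claw":1},
    {"tx":80,"ty":-246,"tz":-306,"wx":-63.5,"wy":0,"wz":0,"claw":1},
    {"tx":80,"ty":-246,"tz":-306,"wx":-63.5,"wy":0,"wz":0,"claw":1},
    {"tx":80,"ty":-246,"tz":-306,"wx":-63.5,"wy":0,"wz":0,"claw":1},
    {"tx":80,"ty":-246,"tz":-306,"wx":-63.5,"wy":0,"wz":0,"claw":1},
    {"tx":80,"ty":-246,"tz":-306,"wx":-63.5,"wy":0,"wz":0,"claw":1},
    {"tx":80,"ty":-246,"tz":-306,"wx":-63.5,"wy":0,"wz":0,"claw":1},
    {"tx":80,"ty":-246,"tz":-306,"wx":-63.5,"wy":0,"wz":0,"claw":1}
  ],
  "newtons": 30
}}

```text
t: 1.07
tcp_pos: [0.4222, -0.2903, 0.1648]
eef_rot: [-0.529, -0.469, 0.529, -0.47]
wrist_force: [1.2, -0.4, 0.1]
finger_gap: 0.0854
```

```bash
cat > g.py <<'E'
from h import *
from scipy.spatial.transform import Rotation as R
import sys
# goal: tcp world + yaw of tool y
def goal(P):
    s=status.read_state();Rm=R.from_quat(s["eef_rot"]);m=Rm.as_matrix();st=np.load("st.npy");a=st[2]
    ty=np.array([np.cos(a),np.sin(a),0]);tx=np.array([0,0,-1.]);G=np.c_[tx,ty,np.cross(tx,ty)]
    print("t",s["t"],"tcp",s["tcp_pos"].round(4),"F",s["wrist_force"].round(1),"gap",round(s["finger_gap"],4))
    print("shift mm",(m.T@(np.array(P)-s["tcp_pos"])*1000).round(1),"turn",np.degrees(R.from_matrix(m.T@G).as_rotvec()).round(2),"q",s["joint_positions"].round(2))
if __name__=="__main__": goal([float(v) for v in sys.argv[1:4]])
E
python3 g.py .45 -.232 .15
```

```text
t 1.0667 tcp [ 0.4222 -0.2903  0.1648] F [ 1.2 -0.4  0.1] gap 0.0854
shift mm [ 14.7  20.7 -61.2] turn [-5.8   0.04 -0.04] q [ 0.77  0.12 -0.27  1.87  0.04  1.16  0.37]
```

{"name": "jog_arm", "arguments": {
  "targets": [
    {"tx":14,"ty":19,"tz":-56,"wx":-5.8,"wy":0,"wz":0,"claw":1},
    {"tx":14,"ty":19,"tz":-56,"wx":-5.8,"wy":0,"wz":0,"claw":1},
    {"tx":14,"ty":19,"tz":-56,"wx":-5.8,"wy":0,"wz":0,"claw":1},
    {"tx":14,"ty":19,"tz":-56,"wx":-5.8,"wy":0,"wz":0,"claw":1},
    {"tx":14,"ty":19,"tz":-56,"wx":-5.8,"wy":0,"wz":0,"claw":1}
  ]
}}

```text
t: 1.48
tcp_pos: [0.4472, -0.2398, 0.151]
eef_rot: [-0.506, -0.494, 0.506, -0.494]
wrist_force: [0.1, 0.0, 0.4]
finger_gap: 0.0856
```

Run:
```python
from g import *
import cv2
goal([.45,-.232,.041])
im=imaging.get_image("wrist").copy();c=imaging.camera_info("wrist")
st=np.load("st.npy")
for P in [(-65,-75,60),(-65,-45,60),(-65,-105,60)]:
    p=proj("wrist",w(st,P),c)[0];print(p);cv2.circle(im,(int(p[0]),int(p[1])),3,(255,0,0),-1)
for d in imaging.masks_of("handle","wrist"): print(d["score"],d["bbox"])
cv2.imwrite("pics/w1.png",im[:,:,::-1])
```

```text
t 1.4833 tcp [ 0.4472 -0.2398  0.151 ] F [0.1 0.  0.4] gap 0.0856
shift mm [110.    2.6  -8. ] turn [-0.41  0.03 -0.  ] q [ 0.71  0.12 -0.33  1.9   0.04  1.13  0.34]
[255.77643422 180.2645149 ]
[255.61093921 147.00850931]
[255.92956353 211.03564658]
0.61 [205.9, 23.9, 140.4, 192.9]
```

View pics/w1.png

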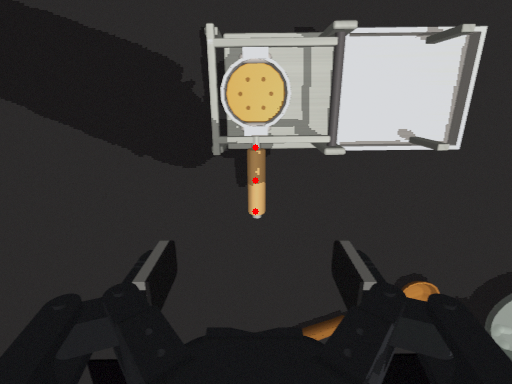

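The wrist picture shows the wooden handle from (256,147) to (257,216). The projected model points lie on it, so the pose is good. Descending.

{"name": "jog_arm", "arguments": {
  "targets": [
    {"tx":40,"ty":2,"tz":-7,"wx":0,"wy":0,"wz":0,"claw":1},
    {"tx":70,"ty":2,"tz":-7,"wx":0,"wy":0,"wz":0,"claw":1},
    {"tx":90,"ty":2,"tz":-7,"wx":0,"wy":0,"wz":0,"claw":1},
    {"tx":105,"ty":2,"tz":-7,"wx":0,"wy":0,"wz":0,"claw":1},
    {"tx":110,"ty":2,"tz":-7,"wx":0,"wy":0,"wz":0,"claw":1},
    {"tx":110,"ty":2,"tz":-7,"wx":0,"wy":0,"wz":0,"claw":1},
    {"tx":110,"ty":2,"tz":-7,"wx":0,"wy":0,"wz":0,"claw":1}
  ]
}}

```text
t: 2.17
tcp_pos: [0.4499, -0.2327, 0.0414]
eef_rot: [0.506, 0.494, -0.506, 0.494]
wrist_force: [0.3, -1.0, 0.1]
finger_gap: 0.0855
```

```bash
python3 g.py .45 -.232 .041
```

```text
t 2.1667 tcp [ 0.4499 -0.2327  0.0414] F [ 0.3 -1.   0.1] gap 0.0855
shift mm [ 0.4  0.1 -0.7] turn [-0.41  0.02 -0.03] q [ 0.68  0.26 -0.33  2.    0.1   0.9   0.28]
```

Close.

{"name": "jog_arm", "arguments": {
  "targets": [
    {"tx":0,"ty":0,"tz":0,"wx":0,"wy":0,"wz":0,"claw":-1},
    {"tx":0,"ty":0,"tz":0,"wx":0,"wy":0,"wz":0,"claw":-1},
    {"tx":0,"ty":0,"tz":0,"wx":0,"wy":0,"wz":0,"claw":-1},
    {"tx":0,"ty":0,"tz":0,"wx":0,"wy":0,"wz":0,"claw":-1},
    {"tx":0,"ty":0,"tz":0,"wx":0,"wy":0,"wz":0,"claw":-1},
    {"tx":0,"ty":0,"tz":0,"wx":0,"wy":0,"wz":0,"claw":-1},
    {"tx":0,"ty":0,"tz":0,"wx":0,"wy":0,"wz":0,"claw":-1},
    {"tx":0,"ty":0,"tz":0,"wx":0,"wy":0,"wz":0,"claw":-1}
  ],
  "newtons": 30
}}

```text
t: 2.83
tcp_pos: [0.4495, -0.232, 0.041]
eef_rot: [-0.506, -0.494, 0.506, -0.494]
wrist_force: [-2.9, -0.0, 6.5]
finger_gap: 0.0149
```

{"name": "jog_arm", "arguments": {
  "targets": [
    {"tx":-8.5,"ty":0.6,"tz":0,"wx":0,"wy":0,"wz":0,"claw":-1},
    {"tx":-16.8,"ty":2.2,"tz":0,"wx":0,"wy":0,"wz":0,"claw":-1},
    {"tx":-24.9,"ty":4.9,"tz":0,"wx":0,"wy":0,"wz":0,"claw":-1},
    {"tx":-32.5,"ty":8.7,"tz":0,"wx":0,"wy":0,"wz":0,"claw":-1},
    {"tx":-39.6,"ty":13.4,"tz":0,"wx":0,"wy":0,"wz":0,"claw":-1},
    {"tx":-46,"ty":19,"tz":0,"wx":0,"wy":0,"wz":0,"claw":-1},
    {"tx":-51.6,"ty":25.4,"tz":0,"wx":0,"wy":0,"wz":0,"claw":-1},
    {"tx":-56.3,"ty":32.5,"tz":0,"wx":0,"wy":0,"wz":0,"claw":-1}
  ]
}}

```text
t: 3.5
tcp_pos: [0.4827, -0.2324, 0.0979]
eef_rot: [-0.506, -0.494, 0.506, -0.494]
wrist_force: [-2.2, 0.3, -0.3]
finger_gap: 0.015
```

Run:
```python
from g import *
import cv2
goal([.4495+.0325,-.2326,.0973])
im=imaging.get_image("side");cv2.imwrite("pics/s2.png",cv2.resize(im[150:310,180:400,::-1],None,fx=3.5,fy=3.5))
```

```text
t 3.5 tcp [ 0.4827 -0.2324  0.0979] F [-2.2  0.3 -0.3] gap 0.015
shift mm [ 0.6 -0.7  0.2] turn [-0.33 -0.01  0.02] q [ 0.67  0.24 -0.34  1.88  0.09  1.03  0.27]
```

View pics/s2.png

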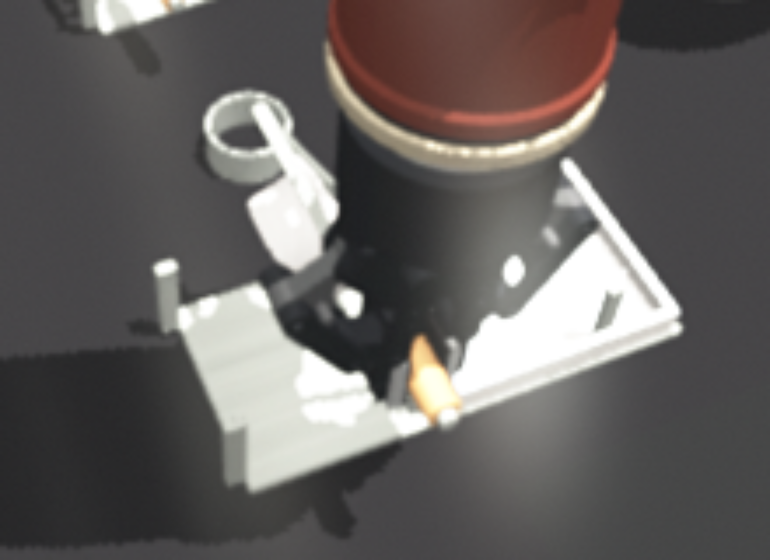

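The picture shows the tin lifted with the handle (grip around (435,380)). Continuing along the arc.

{"name": "jog_arm", "arguments": {
  "targets": [
    {"tx":-3.8,"ty":7.6,"tz":0,"wx":0,"wy":0,"wz":0,"claw":-1},
    {"tx":-6.5,"ty":15.7,"tz":0,"wx":0,"wy":0,"wz":0,"claw":-1},
    {"tx":-8.1,"ty":24,"tz":0,"wx":0,"wy":0,"wz":0,"claw":-1},
    {"tx":-8.7,"ty":32.5,"tz":0,"wx":0,"wy":0,"wz":0,"claw":-1},
    {"tx":-8.1,"ty":41,"tz":0,"wx":0,"wy":0,"wz":0,"claw":-1},
    {"tx":-6.5,"ty":49.3,"tz":0,"wx":0,"wy":0,"wz":0,"claw":-1},
    {"tx":-3.8,"ty":57.4,"tz":0,"wx":0,"wy":0,"wz":0,"claw":-1},
    {"tx":0,"ty":65,"tz":0,"wx":0,"wy":0,"wz":0,"claw":-1}
  ]
}}

```text
t: 4.22
tcp_pos: [0.5484, -0.2335, 0.0966]
eef_rot: [0.506, 0.494, -0.505, 0.494]
wrist_force: [0.2, 5.5, -1.3]
finger_gap: 0.0148
```

```bash
python3 g.py .547 -.2337 .0973
```

```text
t 4.2167 tcp [ 0.5484 -0.2335  0.0966] F [ 0.2  5.5 -1.3] gap 0.0148
shift mm [-0.7 -1.4  0.3] turn [-0.3  -0.05 -0.02] q [ 0.61  0.35 -0.34  1.74  0.13  1.07  0.2 ]
```

{"name": "jog_arm", "arguments": {
  "targets": [
    {"tx":4.7,"ty":7.1,"tz":0,"wx":0,"wy":0,"wz":0,"claw":-1},
    {"tx":10.3,"ty":13.5,"tz":0,"wx":0,"wy":0,"wz":0,"claw":-1},
    {"tx":16.7,"ty":19.1,"tz":0,"wx":0,"wy":0,"wz":0,"claw":-1},
    {"tx":23.8,"ty":23.8,"tz":0,"wx":0,"wy":0,"wz":0,"claw":-1},
    {"tx":31.4,"ty":27.6,"tz":0,"wx":0,"wy":0,"wz":0,"claw":-1},
    {"tx":39.5,"ty":30.3,"tz":0,"wx":0,"wy":0,"wz":0,"claw":-1},
    {"tx":47.8,"ty":31.9,"tz":0,"wx":0,"wy":0,"wz":0,"claw":-1},
    {"tx":55.5,"ty":32.5,"tz":0,"wx":0,"wy":0,"wz":0,"claw":-1}
  ]
}}

```text
t: 4.88
tcp_pos: [0.5796, -0.234, 0.04]
eef_rot: [-0.506, -0.495, 0.506, -0.493]
wrist_force: [-12.4, 9.4, 44.6]
finger_gap: 0.0149
```

Run:
```python
from g import *
import cv2
goal([.58,-.2343,.041])
im=imaging.get_image("scene");cv2.imwrite("pics/c3.png",cv2.resize(im[130:320,130:330,::-1],None,fx=3,fy=3))
```

```text
t 4.8833 tcp [ 0.5796 -0.234   0.04  ] F [-12.4   9.4  44.6] gap 0.0149
shift mm [-1.   0.4  0.3] turn [-0.3  -0.08  0.11] q [ 0.57  0.47 -0.32  1.71  0.17  0.99  0.16]
```

View pics/c3.png

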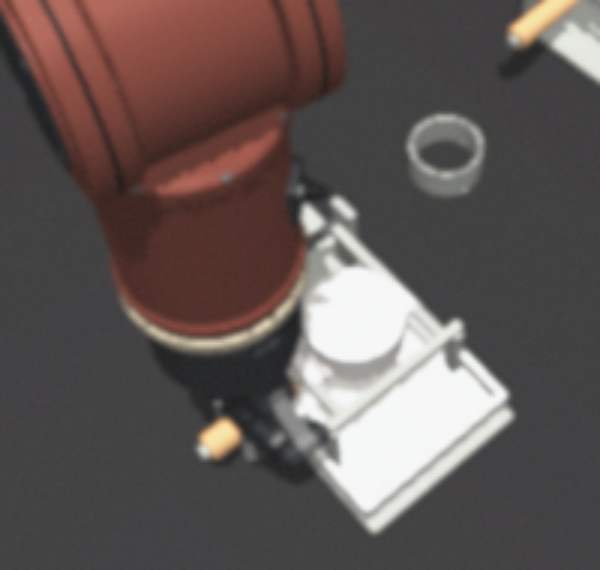

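The tin is upside down on its stop, with its bottom face up at (355,315). Now the lift and drop.

{"name": "jog_arm", "arguments": {
  "targets": [
    {"tx":-11,"ty":-0.8,"tz":0,"wx":0,"wy":0,"wz":0,"claw":-1},
    {"tx":-21,"ty":-3.2,"tz":0,"wx":0,"wy":0,"wz":0,"claw":-1},
    {"tx":-30.5,"ty":-7.1,"tz":0,"wx":0,"wy":0,"wz":0,"claw":-1},
    {"tx":-39.5,"ty":-12.4,"tz":0,"wx":0,"wy":0,"wz":0,"claw":-1},
    {"tx":-39.5,"ty":-12.4,"tz":0,"wx":0,"wy":0,"wz":0,"claw":-1},
    {"tx":-39.5,"ty":-12.4,"tz":0,"wx":0,"wy":0,"wz":0,"claw":1},
    {"tx":-39.5,"ty":-12.4,"tz":0,"wx":0,"wy":0,"wz":0,"claw":1},
    {"tx":-39.5,"ty":-12.4,"tz":0,"wx":0,"wy":0,"wz":0,"claw":1}
  ]
}}

```text
t: 5.6
tcp_pos: [0.5676, -0.2359, 0.0815]
eef_rot: [-0.506, -0.493, 0.506, -0.494]
wrist_force: [0.5, -0.0, -0.2]
finger_gap: 0.0509
```

{"name": "jog_arm", "arguments": {
  "targets": [
    {"tx":0,"ty":0,"tz":0,"wx":0,"wy":0,"wz":0,"claw":1},
    {"tx":0,"ty":0,"tz":0,"wx":0,"wy":0,"wz":0,"claw":1},
    {"tx":0,"ty":0,"tz":0,"wx":0,"wy":0,"wz":0,"claw":1}
  ]
}}

```text
t: 5.85
tcp_pos: [0.5673, -0.2351, 0.0811]
eef_rot: [-0.506, -0.494, 0.506, -0.494]
wrist_force: [0.4, -0.3, 0.2]
finger_gap: 0.0847
```

Run:
```python
from g import *
import cv2
goal([.58,-.2343,.041])
for n,(y0,y1,x0,x1) in dict(scene=(130,320,130,330),side=(150,310,180,400)).items():
    im=imaging.get_image(n);cv2.imwrite(f"pics/{n}4.png",cv2.resize(im[y0:y1,x0:x1,::-1],None,fx=3,fy=3))
    for d in imaging.masks_of("biscuit",n): print(n,d["score"],d["bbox"])
```

```text
t 5.85 tcp [ 0.5673 -0.2351  0.0811] F [ 0.4 -0.3  0.2] gap 0.0847
shift mm [40.1 12.6 -1.1] turn [-0.36  0.02 -0.01] q [ 0.59  0.4  -0.33  1.71  0.15  1.05  0.18]
scene 0.5 [238.4, 258.2, 22.0, 9.6]
side 0.52 [277.3, 189.7, 83.3, 77.4]
```

View pics/scene4.png

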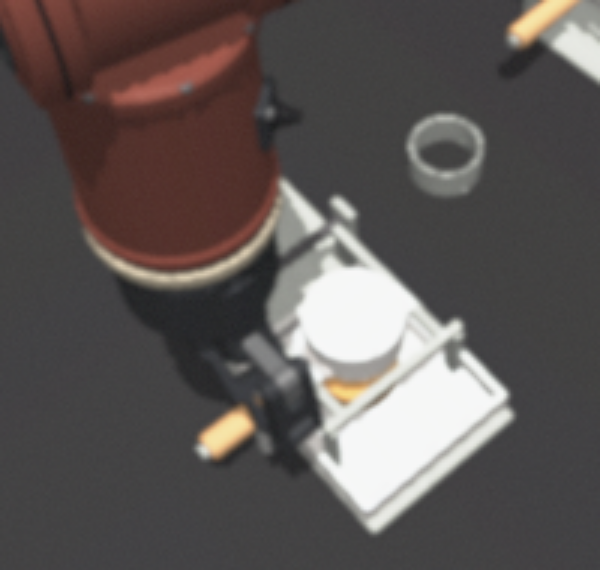

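View pics/side4.png

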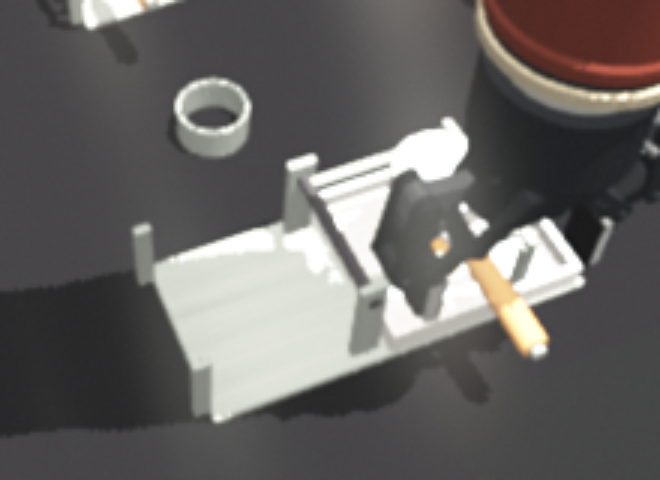

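The scene picture shows an orange biscuit edge below the tin at about (350,388). I'm retracting up and away to look clearly.

{"name": "jog_arm", "arguments": {
  "targets": [
    {"tx":-35,"ty":0,"tz":0,"wx":0,"wy":0,"wz":0,"claw":1},
    {"tx":-70,"ty":0,"tz":10,"wx":0,"wy":0,"wz":0,"claw":1},
    {"tx":-100,"ty":0,"tz":40,"wx":0,"wy":0,"wz":0,"claw":1},
    {"tx":-120,"ty":0,"tz":80,"wx":0,"wy":0,"wz":0,"claw":1},
    {"tx":-130,"ty":0,"tz":120,"wx":0,"wy":0,"wz":0,"claw":1},
    {"tx":-130,"ty":0,"tz":160,"wx":0,"wy":0,"wz":0,"claw":1},
    {"tx":-130,"ty":0,"tz":200,"wx":0,"wy":0,"wz":0,"claw":1},
    {"tx":-130,"ty":0,"tz":200,"wx":0,"wy":0,"wz":0,"claw":1}
  ]
}}

```text
t: 6.72
tcp_pos: [0.5582, -0.4451, 0.2099]
eef_rot: [-0.507, -0.491, 0.51, -0.492]
wrist_force: [-1.1, -1.3, -0.3]
finger_gap: 0.0854
```

Run:
```python
from g import *
import cv2
st=np.load("st.npy")
goal([.58,-.2343,.041])
for n,(y0,y1,x0,x1) in dict(scene=(150,310,140,310),side=(160,310,200,400),wrist=(0,384,0,512)).items():
    im=imaging.get_image(n);f=1.2 if n=="wrist" else 3.7
    cv2.imwrite(f"pics/{n}5.png",cv2.resize(im[y0:y1,x0:x1,::-1],None,fx=f,fy=f,interpolation=cv2.INTER_CUBIC))
    for d in imaging.masks_of("biscuit",n): print(n,d["score"],d["bbox"])
    a=np.linspace(0,2*np.pi,24)
    for z in(10,26):
        q=proj(n,w(st,np.c_[65+25*np.cos(a),25*np.sin(a),0*a+z]));print(n,z,q.min(0).round(),q.max(0).round())
```

```text
t 6.7167 tcp [ 0.5582 -0.4451  0.2099] F [-1.1 -1.3 -0.3] gap 0.0854
shift mm [ 167.9   15.1 -212.2] turn [-0.94  0.27  0.16] q [ 0.77  0.49 -0.25  1.3   0.12  1.37  0.5 ]
scene 0.69 [239.2, 252.6, 19.6, 14.2]
scene 10 [235. 242.] [262. 267.]
scene 26 [234. 238.] [262. 263.]
side 0.7 [310.4, 222.9, 18.8, 18.5]
side 10 [309. 222.] [336. 244.]
side 26 [310. 216.] [338. 239.]
wrist 10 [ 240. -146.] [291. -80.]
wrist 26 [ 239. -162.] [293. -91.]
```

View pics/scene5.png

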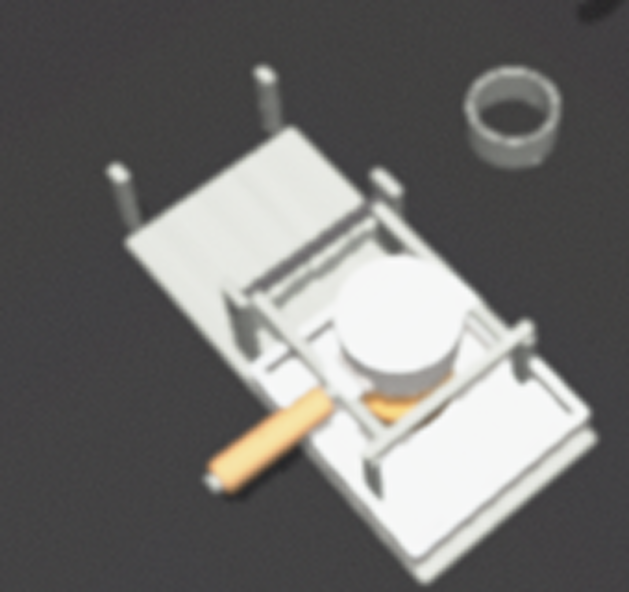

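View pics/side5.png

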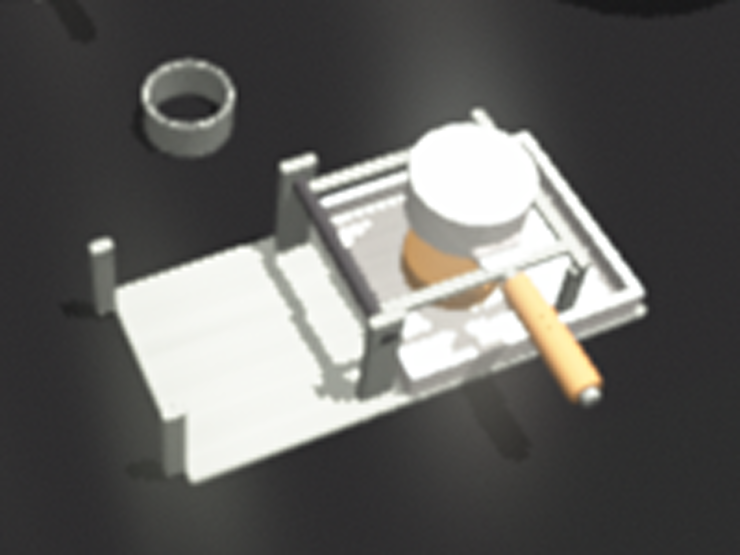

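View pics/wrist5.png

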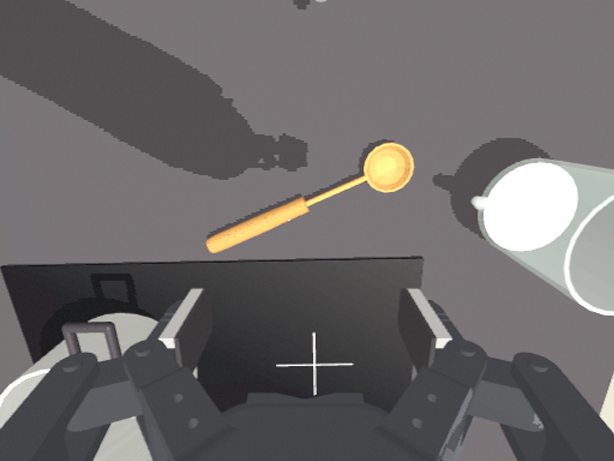

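{"name": "jog_arm", "arguments": {
  "targets": [
    {"tx":0,"ty":0,"tz":0,"wx":0,"wy":0,"wz":0,"claw":1},
    {"tx":0,"ty":0,"tz":0,"wx":0,"wy":0,"wz":0,"claw":1},
    {"tx":0,"ty":0,"tz":0,"wx":0,"wy":0,"wz":0,"claw":1}
  ]
}}

```text
t: 7.27
tcp_pos: [0.5628, -0.434, 0.2114]
eef_rot: [0.506, 0.494, -0.506, 0.494]
wrist_force: [-0.6, 0.0, 0.1]
finger_gap: 0.0854
```

Run:
```python
from plant import imaging,ticket,status
for n in("scene","side"):
    imaging.get_image(n)
    for d in imaging.masks_of("biscuit",n): print(n,d["score"],d["bbox"])
print(status.read_state()["wrist_force"])
print(ticket.job_done())
```

```text
scene 0.64 [239.8, 259.0, 16.2, 6.5]
side 0.57 [307.2, 224.5, 21.0, 20.8]
[ 0.72479652  0.2121781  -1.34547007]
the job is handed in; nothing more can be done
None
```

The biscuit came out on the first knock, and I handed the job in at about 7.5 s; no verdict is reported. I swung the round tin over by its handle to its stop, lifted the handle about 40 mm, opened the fingers to let it drop, and backed the arm away.

- **Biscuit:** in both pictures its visible edges lie within about 2 to 3 px of where a flat biscuit on the tray floor under the tin would be. The tin partly hides it, so I judged its tilt from those visible edges only. The network's boxes in the two last looks differed by a few pixels. I took that as detection noise.
- **Tin:** it shows upside down on its stop. I did not measure its angle separately.
- **Arm:** clear of everything, with the wrist force close to zero. The highest reading I saw was about 47 N at the wrist, when the tin met its stop, against the 120 N limit.

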